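# Set the microscope lamp to level five and switch it on

## Robot

A 7-joint arm with a two-finger parallel gripper is mounted at the origin on the work surface. World frame = base frame: x ahead of the robot, y to its left, z up, the work surface at z = 0. Lengths are in m, angles in rad, forces in N, time in s.
With the tool pointing down it reaches from about 0.4 to 0.85 m from the base axis. Payload 10.4 kg.
Tool frame: the origin (TCP) lies at the very end of the fingers, on their centre line; the grasp point (between the pads) lies manip.hold_point_z behind it (manip.hold_point_z is the distance from the TCP to the grasp point, in m); z points along the fingers, y is the direction in which the jaws open and shut (so a half turn about z gives the same grasp; the last joint's range is limited). The gripper opens to 85 mm and grips with 20 to 120 N. Pads are 22 mm wide; open, the fingers measure 114 mm over their backs; the gripper's body (76 mm by 85 mm) begins 54 mm behind the grasp point. The pads swing forward as they close: fully open they stand 13 mm farther back than shut.
Start: joints at [1.169, 0.332, -0.065, 1.46, 0.022, 1.35, -0.088], TCP at [0.231, -0.581, 0.231] pointing down, gripper open.
Joint ranges: [-2.6, 2.6], [-0.5, 2.12], [-1.47, 1.34], [0.16, 2.42], [-1.27, 4.41], [0.06, 2.06], [-2.6, 2.6]. Speed limits (rad/s): [2.22, 2.22, 2.79, 2.79, 3.14, 3.14, 3.14].

## Interface

Orientations are given as a unit quaternion [x, y, z, w].
In Python, from workcell import manip gives the robot as it stands.
- The arm moves only by the tool jog_arm, never from a script. Its arguments are lists of equal length, an entry for each row: "translation": the shift along the world's x, y, z in mm, a list of three; "turn": the turn about the world's z in degrees. In form: {"translation": [[x, y, z], ...], "turn": [turn, ...]}. A call has 1 to 12 rows; each row is the pose to reach, as a shift and turn from the pose measured when the call began; what a row does not reach only later rows make up. A row lasts 1/12 s, in which the tool goes at most 41.7 mm and 7.16 degrees, less where a joint would pass 70% of its speed; a pose out of reach is approached as far as the arm can. A call with a gripper value outside its range is refused whole. "grip" is the finger opening in mm, from 0 to 85.4, set as the call begins (left out, the last holds). The fingers move at their own pace and stop on an object; "grip_force" is the grip in N (left out, the last holds). Time passes only in rows, so rows that repeat a pose let the fingers close. It gives the time, the measured TCP pose, the force and the opening at its end, in the units of the state.
- manip.get_obs(): the state, without advancing time (a new reading comes with each control period).
- manip.camera(name): name is "scene" or "top"; returns a dict with "frame" (400x640x3 uint8, red, green, blue), "mtx" (3x3 intrinsics, pixels), "pose" (4x4, takes a point from camera to world coordinates). Camera axes: x right, y down, z forward; pixel columns grow to the right and rows downward; lengths in m; the calibration is good to about 2 mm. A picture is of the moment at which its call begins. There is no depth.
- manip.hand_in(): hands the job in, once; it reports no verdict.
Trained networks look in a picture, given as the dict that the camera call returned (one of the last four; its "shot" number tells which), for a name from the list of things; names that differ only in an ending like _2 or _b are one class to them, and where a whole thing is asked for, a point or a joint stands for the part that bears it (a point fixed in the world has none). Each returns a list of dicts, best first, with "confidence" (0 to 1); they miss things now and then, are a little off and sometimes report something else, mostly with a low value. They report only what shows in the picture. A call takes as long as a camera call.
- manip.outline_of(picture, label): "mask" (400x640 bool, what is visible of it) and "extent" ([left, top, right, bottom] in pixels, round what is visible of it).
- manip.pinpoint(picture, label): "at" ([column, row] in pixels: a listed point, or the origin of a listed thing).
The state is a dict: "clock": time; "joint_pos": joint angles; "joint_velocities": joint speeds; "tau": joint torques, N m; "position": TCP position; "ee_rot": TCP orientation; "ft_force": force on the tool from outside, world axes, zero at the start; "torque": the same for the moment, N m; "grip_width": opening from 0.0 (shut) to 1.0 (fully open).
Only numpy, scipy, OpenCV 4.12 (cv2) and the standard library are available. Lean on these libraries where they do the work, as an engineer would, in place of code of your own. Each camera call takes 0.05 s, during which the arm holds its last target. There are 200 camera calls.

## Task

On the microscope's lamp control unit, push the pointer of the rotary selector clockwise (seen from above) with a fingertip, counting the clicks, until it rests in its fifth position, counting the anticlockwise end position (the one marked with a dot) as the first. Only then press the round push button beside it fully down with a fingertip and let it come back up. Do not pinch the pointer between the fingers, and leave the tin, the jar and the brush where they stand.

Things in the scene. Friction and masses are not known exactly. Their poses are not given: they have to be found in the camera images.
- lamp_unit: Lamp control unit, fixed to the bench: grey box 130 (x) x 260 (y) x 60 mm high, flat bare-metal top panel. Origin at the centre of its underside, +z up; yaw up to 0.45 rad. In its frame the selector's axis is at x -15, y +50 mm, the push button at x -15, y -75 mm. Tall bystanders (102 mm at most) stand around it.
- selector (a joint): Selector angle, rad, growing clockwise seen from above. Seven sprung detents 0.5236 rad (30 degrees) apart: position 1 (dot) is 0, position 5 is 2.094, position 7 is 3.142; stops 0.06 rad past the first and last. It starts at rest in position 1, 2 or 3. Leaving a detent takes about 0.05 N m (1 to 2 N on the pointer); past half-way it snaps ahead into the next position and stays there.
- selector_axis (a point): Point on the selector's vertical axis at its top, 94 mm above the bench, 34 mm above the panel. Black hub 28 mm in diameter on a low skirt (52 mm diameter, 5 mm above the panel) with one pointer blade, 12 mm thick, tip 54 mm from the axis, from 6 to 34 mm above the panel, white line on top.
- pointer_tip (a point): Tip of the selector's pointer, in the middle of its thickness and level with its top, 54 mm from the turning axis; the direction from selector_axis to here is where the selector points. Its +y runs outward along the blade.
- dot_mark (a point): Black dot on the panel, 9 mm in diameter, 63 mm from the selector's axis in the unit's +y direction: marks position 1. Six black bars follow clockwise seen from above, 30 degrees apart, for positions 2 to 7: position 4 lies towards the unit's +x, position 7 towards its -y (towards the button).
- pointer_rear (a point): Middle of the pointer's trailing cheek, the upright face 6 mm to the anticlockwise side of the blade's middle plane, 36 mm from the axis and 19 mm above the panel: push it to turn clockwise. The cheeks reach from the hub to 52 mm from the axis, 6 to 32 mm above the panel. +y runs outward along the blade, -x faces anticlockwise. Fingers squeezing both cheeks at once count as pinching.
- lamp_button (a joint): Travel of the push button in m: 0 released, 0.006 fully down; springs back by itself; fully down takes 5 N.
- lamp_button_top (a point): Centre of the top face of the round grey push button (28 mm in diameter, in a round steel collar), 125 mm from the selector's axis; pressed straight down.
- tea_tin_mid (a point): Middle of a loose dark tea tin with a brass lid, 63 x 88 x 102 mm high, at 50 mm height; leave it alone.
- glue_jar_mid (a point): Middle of a loose jar, 56 mm in diameter, 75 mm high, at 37 mm height; leave it alone.
- dust_brush_grip (a point): Handle of a loose flat brush lying on the bench to the button's side of the unit, about 200 mm long and 40 mm wide; leave it alone.

How it is judged:
On the way, in this order (a step that is already met when the one before it is completed fails the run):
1. the selector rests in its fifth position (value of joint selector between 1.9644 and 2.2244 rad), for 0.3 s.
2. the push button is pressed fully down while the selector is in its fifth position (all of step 1 and value of joint lamp_button above 0.0045 m), for 0.05 s.
At the end, for the whole second after the job is handed in: The selector rests in its fifth position (2.094 rad, within 0.13 rad) and the push button, pressed at least 4.5 mm down after that, has come back up (within 1.5 mm) (all of step 1 and velocity of joint selector between -0.1 and 0.1 rad/s and value of joint lamp_button below 0.0015 m); the robot touches nothing.
It fails at once if the button is pressed (more than 3 mm) while the selector is not in its fifth position (value of joint lamp_button above 0.003 m and not (value of joint selector between 1.9644 and 2.2244 rad)).
It fails at once if the pointer is pinched: the fingers press on both its cheeks at once with more than 1.5 N each (contact force between the fingers and selector_c3 above 1.5 N and contact force between the fingers and selector_c4 above 1.5 N).
It fails at once if the tea tin is pushed, tipped or carried more than 30 mm from its place (distance of tea_tin_mid from where it was at the start of the episode above 0.03 m).
It fails at once if the jar is pushed, tipped or carried more than 30 mm from its place (distance of glue_jar_mid from where it was at the start of the episode above 0.03 m).
It fails at once if the brush is pushed, tipped or carried more than 30 mm from its place (distance of dust_brush_grip from where it was at the start of the episode above 0.03 m).
It also fails if it takes over 48 s, if anything falls off the work surface, if the arm or the gripper's body presses on something with over 40 N, if the wrist force passes 120 N, or if a joint passes its speed limit or range.

## Working session

There is one attempt and no reset: what is moved stays moved. The work goes in short steps, Python scripts to look and compute and a tool call to move; the robot and the scene stay as the last step left them, time stands still between calls to the robot, and variables do not carry over. Pictures are saved under pics/ and viewed, about 8 in all and at most 12, crops included, and the job is handed in when it is done.

Besides the shell and the picture viewer there is one more tool, called after "Emit:" by a JSON object that holds its "name" and its "arguments", one argument or row to a line. jog_arm: Moves the arm, as the interface text tells. Its arguments: {"type":"object","properties":{"translation":{"type":"array"},"turn":{"type":"array"},"grip":{"type":"number"},"grip_force":{"type":"number"}},"required":["translation","turn"]}

```bash
mkdir -p pics; cat > h.py <<'E'
import numpy as np, cv2
from workcell import manip
def ray(c,px):
    d=np.linalg.inv(c["mtx"])@np.array([px[0],px[1],1.]); R=c["pose"][:3,:3]
    return c["pose"][:3,3],R@d
def onz(c,px,z):
    o,d=ray(c,px); return o+d*(z-o[2])/d[2]
def proj(c,p):
    T=np.linalg.inv(c["pose"]); q=c["mtx"]@(T[:3,:3]@np.asarray(p)+T[:3,3]); return q[:2]/q[2]
Z=dict(selector_axis=.094,pointer_tip=.094,dot_mark=.06,lamp_button_top=None,pointer_rear=.079,tea_tin_mid=.05,glue_jar_mid=.037,dust_brush_grip=.01,lamp_unit=0.)
def look(names=Z,cams=("top","scene"),save=None):
    for n in cams:
        c=manip.camera(n)
        if save: cv2.imwrite(f"pics/{save}_{n}.png",c["frame"][:,:,::-1])
        for k in names:
            for r in manip.pinpoint(c,k)[:2]:
                z=Z[k] or .07
                print(n,k,round(r["confidence"],2),np.round(r["at"],1),np.round(onz(c,r["at"],z)*1000,0))
E
python3 - <<'E'
from h import *
look(save="a")
o=manip.get_obs();print(o["clock"],o["position"],o["ee_rot"],o["grip_width"],manip.hold_point_z)
E
```

```text
top selector_axis 0.43 [243.5 229.5] [527. 202.  94.]
top pointer_tip 0.65 [241.8 229. ] [528. 206.  94.]
top dot_mark 0.96 [238.5 242.3] [498. 217.  60.]
top lamp_button_top 0.52 [319.4 229.6] [528.  29.  70.]
top pointer_rear 0.69 [251.7 234.1] [517. 185.  79.]
top pointer_rear 0.46 [246.1 229.5] [527. 198.  79.]
top glue_jar_mid 0.81 [269.6 178.6] [651. 148.  37.]
top glue_jar_mid 0.45 [287.6 228.4] [531. 104.  37.]
top dust_brush_grip 0.87 [388.7 218. ] [ 559. -141.   10.]
top lamp_unit 0.71 [285.7 227.2] [533. 107.  70.]
scene selector_axis 0.71 [344.4 147.9] [511. 159.  94.]
scene pointer_tip 0.57 [364.  144.5] [522. 206.  94.]
scene dot_mark 0.85 [361.8 149.2] [503. 213.  60.]
scene lamp_button_top 0.56 [297.3 175.2] [519.  34.  70.]
scene pointer_rear 0.93 [357.4 149.7] [517. 192.  79.]
scene tea_tin_mid 0.82 [420.2 141.5] [538. 362.  50.]
scene glue_jar_mid 0.69 [372.1 205.5] [651. 155.  37.]
scene dust_brush_grip 0.81 [239.  233.6] [ 567. -133.   10.]
scene lamp_unit 0.91 [329.5 188.4] [588.  80.  70.]
1.0 [ 0.23111695 -0.58071734  0.23132364] [9.82128174e-01 1.88213308e-01 1.83941726e-05 3.13657973e-05] 1.0002032640720515 0.0187
```

```bash
python3 - <<'E'
import cv2,numpy as np
a=cv2.imread("pics/a_top.png")[150:300,190:430];b=cv2.imread("pics/a_scene.png")[90:270,210:470]
a=cv2.resize(a,(640,400),interpolation=cv2.INTER_CUBIC);b=cv2.resize(b,None,fx=3,fy=3,interpolation=cv2.INTER_CUBIC)
cv2.imwrite("pics/a1.png",a);cv2.imwrite("pics/a2.png",b)
E
```

```text
(no output)
```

View pics/a1.png

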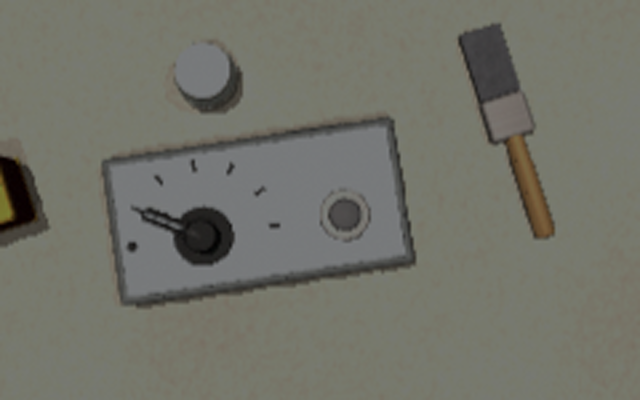

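View pics/a2.png

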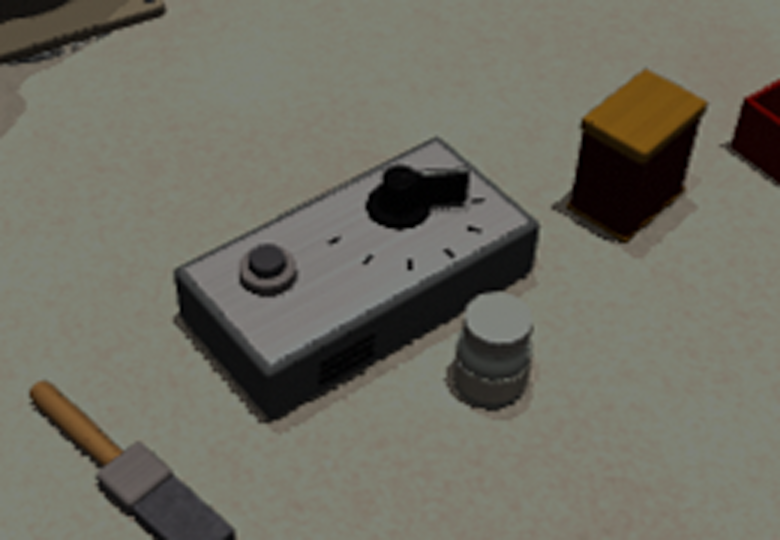

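Both views agree: the pointer covers the 2nd mark, with the dot visible at crop (132,246) and five bars free, so it starts in position 2. The jar stands on the +x side, the tin beyond +y, and the brush at −y. I'll fit the unit pose from the panel corners, dot and button.

```bash
cat > fit.py <<'E'
from h import *
from scipy.optimize import least_squares
ct=manip.camera("top"); cs=manip.camera("scene")
loc=[(65,130,60),(65,-130,60),(-65,-130,60),(-65,130,60)]
T=[(190+u/2.667,150+v/2.667) for u,v in [(104,160),(391,119),(413,262),(125,304)]]
S=[(389,165),(299.3,212.7),(269,180),(355.7,136)]
obs=[(ct,l,p) for l,p in zip(loc,T)]+[(cs,l,p) for l,p in zip(loc,S)]
obs+=[(ct,(-15,113,60),(239.3,242.2)),(cs,(-15,113,60),(361.8,149.2)),(ct,(-15,-75,70),(319.4,229.8)),(cs,(-15,-75,70),(298.,176))]
def W(p,l):
    c,s=np.cos(p[2]),np.sin(p[2]); x,y,z=np.array(l)/1000
    return np.array([p[0]+c*x-s*y,p[1]+s*x+c*y,z])
f=lambda p:np.concatenate([proj(c,W(p,l))-q for c,l,q in obs])
r=least_squares(f,[.54,.1,-.1],loss="soft_l1")
p=r.x;print(p,np.round(f(p).reshape(-1,2),1).tolist())
ax=W(p,(-15,50,94));print("axis",ax,"button",W(p,(-15,-75,70)))
t=onz(ct,(190+137/2.667,150+208/2.667),.094);print("tip",t,"camtop",ct["pose"][:3,3])
for k in range(1,8):
    a=np.pi/2+p[2]-(k-1)*np.pi/6; u=np.array([np.cos(a),np.sin(a)]); print(k,np.round((ax[:2]+.054*u)*1000))
E
python3 fit.py
```

```text
[0.53092883 0.10686251 0.14932799] [[-1.8, -1.1], [0.3, -1.5], [0.2, -0.2], [-2.3, 0.1], [0.2, -1.3], [-2.2, 1.9], [-3.6, -1.5], [-1.1, -2.1], [-0.4, -0.5], [0.2, -1.4], [-0.6, 0.2], [-0.6, 2.1]]
axis [0.50865708 0.15407447 0.094     ] button [0.52725378 0.03046556 0.07      ]
tip [0.5303342  0.20680962 0.094     ] camtop [0.49961812 0.05578049 1.26364649]
1 [501. 207.]
2 [528. 204.]
3 [551. 188.]
4 [562. 162.]
5 [559. 134.]
6 [542. 112.]
7 [517. 101.]
```

Emit:
{"name": "jog_arm", "arguments": {
  "translation": [
    [269, 331, -30],
    [269, 331, -30],
    [269, 331, -30],
    [269, 331, -30],
    [269, 331, -30],
    [269, 331, -30],
    [269, 331, -30],
    [269, 331, -30],
    [269, 331, -30],
    [269, 331, -30],
    [269, 331, -30],
    [269, 331, -30]
  ],
  "turn": [7, 14, 21, 28, 35, 42, 49, 56, 63, 70, 77, 80],
  "grip": 0
}}

```text
clock: 2.1
position: [0.5027, -0.245, 0.2013]
ee_rot: [0.626, 0.78, 0.001, -0.0]
ft_force: [-0.4, -0.1, 0.1]
grip_width: 0.003
```

Emit:
{"name": "jog_arm", "arguments": {
  "translation": [
    [-7, 449, 0],
    [-7, 449, 0],
    [-7, 449, 0],
    [-7, 449, 0],
    [-7, 449, 0],
    [-7, 449, 0],
    [-7, 449, 0],
    [-7, 449, 0],
    [-7, 449, -80],
    [-7, 449, -80],
    [-7, 449, -80],
    [-7, 449, -80]
  ],
  "turn": [7, 14, 21, 28, 35, 42, 49, 56, 56, 56, 56, 56]
}}

```text
clock: 3.1
position: [0.4936, 0.2081, 0.1191]
ee_rot: [0.184, 0.983, 0.001, -0.002]
ft_force: [-1.4, -0.2, 0.4]
grip_width: -0.005
```

Emit:
{"name": "jog_arm", "arguments": {
  "translation": [
    [0, 0, 0],
    [0, 0, 0]
  ],
  "turn": [0, 0]
}}

```text
clock: 3.27
position: [0.4926, 0.2094, 0.1184]
ee_rot: [0.183, 0.983, 0.001, -0.003]
ft_force: [0.4, 0.0, -0.2]
grip_width: -0.003
```

```bash
python3 - <<'E'
from h import *
look(["pointer_tip","selector_axis"],save="b")
o=manip.get_obs();print(o["position"],o["ee_rot"])
b=cv2.imread("pics/b_scene.png")[90:230,270:430];a=cv2.imread("pics/b_top.png")[180:300,200:340]
cv2.imwrite("pics/b.png",np.hstack([cv2.resize(b,(400,350)),cv2.resize(a,(400,350))]))
E
```

```text
top pointer_tip 0.58 [248.2 227.5] [532. 191.  94.]
top selector_axis 0.66 [264.7 236.8] [511. 154.  94.]
scene pointer_tip 0.94 [364.9 142.9] [519. 210.  94.]
scene selector_axis 0.95 [341.3 147.4] [507. 154.  94.]
[0.49443857 0.20685073 0.1197994 ] [ 1.85564077e-01  9.82631015e-01  1.14440428e-03 -9.75689381e-04]
```

View pics/b.png

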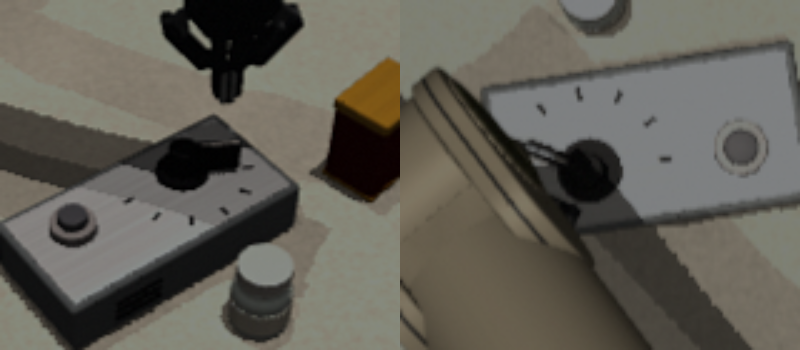

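The pointer is still at position 2. The fingertip is shut and hovers on the anticlockwise side, outside the blade. Descending.

Emit:
{"name": "jog_arm", "arguments": {
  "translation": [
    [2, -3, -15],
    [2, -3, -30],
    [2, -3, -44],
    [2, -3, -44],
    [2, -3, -44]
  ],
  "turn": [0, 0, 0, 0, 0]
}}

```text
clock: 3.98
position: [0.4961, 0.2035, 0.0755]
ee_rot: [0.186, 0.983, 0.001, -0.002]
ft_force: [-0.3, 0.1, -0.2]
grip_width: -0.002
```

```bash
cat > plan.py <<'E'
import sys
from h import *
# args: pusher angles (in "positions"): print shifts for TCP at blade position k with tangential offset off
ax=np.array([508.7,154.1]);o=manip.get_obs();p=o["position"]*1000;q=o["ee_rot"]
y0=2*np.degrees(np.arctan2(q[1],q[0]))-90
print("pos",np.round(p,1),"yaw",round(y0,1),"F",np.round(o["ft_force"],1))
d=p[:2]-ax;print("r,ang pos of TCP",np.hypot(*d),(98.56-np.degrees(np.arctan2(d[1],d[0])))/30+1)
off=float(sys.argv[1]);rad=float(sys.argv[2])
for k in map(float,sys.argv[3:]):
    a=98.56-(k-1)*30;t=np.radians(a);u=np.array([np.cos(t),np.sin(t)]);n=np.array([-u[1],u[0]])
    print(k,np.round(ax+rad*u+off*n-p[:2],0),76-round(p[2]),round(a-y0))
E
python3 plan.py 17 42 2 2.15 2.3 2.45 2.6 2.75 3 3.15 3.3 3.45 3.6 3.75
```

```text
pos [496.1 203.5  75.5] yaw 68.6 F [-0.3  0.1 -0.2]
r,ang pos of TCP 51.00090142188816 0.8103826391615105
2.0 [12. -4.] 0 0
2.15 [16. -4.] 0 -5
2.3 [19. -5.] 0 -9
2.45 [23. -5.] 0 -14
2.6 [26. -6.] 0 -18
2.75 [29. -7.] 0 -23
3.0 [ 35. -10.] 0 -30
3.15 [ 38. -12.] 0 -35
3.3 [ 41. -14.] 0 -39
3.45 [ 43. -16.] 0 -44
3.6 [ 46. -19.] 0 -48
3.75 [ 48. -21.] 0 -53
```

Emit:
{"name": "jog_arm", "arguments": {
  "translation": [
    [6, -2, 0],
    [12, -4, 0],
    [16, -4, 0],
    [19, -5, 0],
    [21, -5, 0],
    [23, -5, 0],
    [25, -6, 0],
    [26, -6, 0],
    [28, -6, 0],
    [29, -7, 0],
    [29, -7, 0]
  ],
  "turn": [0, 0, -5, -9, -11, -14, -16, -18, -20, -23, -23]
}}

```text
clock: 4.9
position: [0.5264, 0.1962, 0.0763]
ee_rot: [0.379, 0.925, 0.002, -0.001]
ft_force: [-0.0, 0.5, -0.1]
grip_width: 0.002
```

```bash
python3 plan.py 17 42 3 3.15 3.3 3.4 3.5 3.6 3.7 3.75; python3 - <<'E'
from h import *
look(["pointer_tip"],save="c")
b=cv2.imread("pics/c_scene.png")[110:210,290:410];a=cv2.imread("pics/c_top.png")[180:280,220:340]
cv2.imwrite("pics/c.png",np.hstack([cv2.resize(b,(400,350)),cv2.resize(a,(400,350))]))
E
```

```text
pos [526.4 196.2  76.3] yaw 45.4 F [-0.   0.5 -0.1]
r,ang pos of TCP 45.61963061152573 2.044263682846929
3.0 [ 5. -3.] 0 -7
3.15 [ 8. -4.] 0 -11
3.3 [10. -7.] 0 -16
3.4 [12. -8.] 0 -19
3.5 [ 14. -10.] 0 -22
3.6 [ 16. -11.] 0 -25
3.7 [ 17. -13.] 0 -28
3.75 [ 18. -14.] 0 -29
top pointer_tip 0.73 [389.1 216.9] [ 558. -129.   94.]
scene pointer_tip 0.92 [363.2 153.6] [548. 188.  94.]
scene pointer_tip 0.38 [238.2 232.2] [ 627. -144.   94.]
```

View pics/c.png

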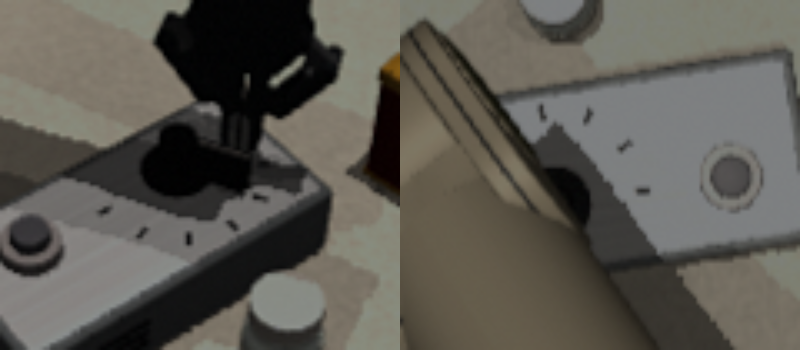

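One click: the pointer tip at (548,188) matches position 3. Next click.

Emit:
{"name": "jog_arm", "arguments": {
  "translation": [
    [5, -3, 0],
    [8, -4, 0],
    [9, -5, 0],
    [10, -7, 0],
    [12, -8, 0],
    [13, -9, 0],
    [14, -10, 0],
    [16, -11, 0],
    [17, -13, 0],
    [18, -14, 0],
    [18, -14, 0]
  ],
  "turn": [-7, -11, -13, -16, -19, -20, -22, -25, -28, -29, -29]
}}

```text
clock: 6.02
position: [0.5437, 0.1822, 0.0758]
ee_rot: [0.597, 0.802, 0.002, -0.001]
ft_force: [0.5, -0.3, -0.3]
grip_width: -0.002
```

```bash
python3 plan.py 17 42 4 4.15 4.3 4.4 4.5 4.6 4.7 4.75; python3 - <<'E'
from h import *
look(["pointer_tip"],cams=["scene"],save="d")
E
```

```text
pos [543.7 182.2  75.8] yaw 16.7 F [ 0.5 -0.3 -0.3]
r,ang pos of TCP 44.856139875169916 2.9925960934118754
4.0 [ 4. -5.] 0 -8
4.15 [ 6. -8.] 0 -13
4.3 [  7. -11.] 0 -17
4.4 [  8. -14.] 0 -20
4.5 [  9. -16.] 0 -23
4.6 [  9. -18.] 0 -26
4.7 [ 10. -21.] 0 -29
4.75 [ 10. -22.] 0 -31
scene pointer_tip 0.71 [356.6 159.7] [558. 165.  94.]
```

Position 4 is expected at (562,162) and the tip measured (558,165), so that's the second click. Now the last one.

Emit:
{"name": "jog_arm", "arguments": {
  "translation": [
    [4, -5, 0],
    [6, -8, 0],
    [7, -10, 0],
    [7, -11, 0],
    [8, -14, 0],
    [8, -15, 0],
    [9, -16, 0],
    [9, -18, 0],
    [10, -20, 0],
    [10, -21, 0],
    [10, -21, 0]
  ],
  "turn": [-7, -13, -15, -17, -20, -22, -23, -26, -28, -29, -29]
}}

```text
clock: 7.03
position: [0.5535, 0.1614, 0.0758]
ee_rot: [0.778, 0.628, 0.002, -0.0]
ft_force: [-0.0, 0.5, -0.2]
grip_width: 0.003
```

```bash
python3 plan.py 30 42 4.6; python3 - <<'E'
from h import *
look(["pointer_tip"],cams=["scene"],save="e")
cv2.imwrite("pics/e.png",cv2.resize(cv2.imread("pics/e_scene.png")[100:220,270:410],(700,600)))
E
```

```text
pos [553.5 161.4  75.8] yaw -12.2 F [-0.   0.5 -0.2]
r,ang pos of TCP 45.34878235868637 3.9773789977424916
4.6 [ 2. 15.] 0 3
scene pointer_tip 0.7 [347.3 165.5] [564. 137.  94.]
```

View pics/e.png

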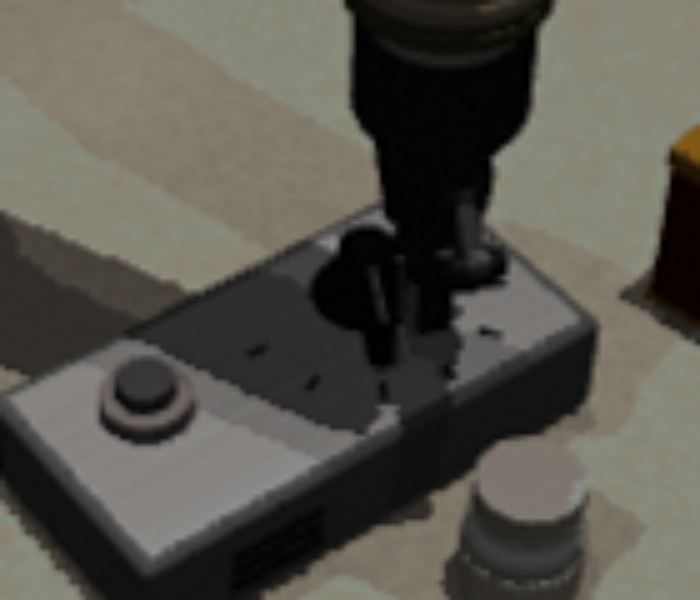

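The pointer (at crop ~(380,340)) aims at the bar at (383,388). Two bars, 6 and 7, lie beyond it at (312,382) and (257,350), so it is in position 5. Backing off, lifting, and moving above the button.

Emit:
{"name": "jog_arm", "arguments": {
  "translation": [
    [1, 6, 0],
    [2, 12, 0],
    [2, 12, 30],
    [2, 12, 70],
    [2, 12, 80],
    [-26, -30, 80],
    [-26, -70, 80],
    [-26, -105, 80],
    [-26, -131, 60],
    [-26, -131, 40],
    [-26, -131, 40],
    [-26, -131, 40]
  ],
  "turn": [0, 0, 0, 0, 0, 0, 0, 0, 0, 0, 0, 0]
}}

```text
clock: 8.13
position: [0.527, 0.0319, 0.1156]
ee_rot: [0.777, 0.629, 0.001, -0.001]
ft_force: [-0.2, 1.1, 0.3]
grip_width: -0.0
```

```bash
python3 - <<'E'
from h import *
look(["pointer_tip","lamp_button_top","selector_axis"],save="f")
print(manip.get_obs()["position"])
b=cv2.imread("pics/f_scene.png")[110:230,250:400];a=cv2.imread("pics/f_top.png")[170:280,220:360]
cv2.imwrite("pics/f.png",np.hstack([cv2.resize(b,(400,350)),cv2.resize(a,(400,350))]))
E
```

```text
top pointer_tip 0.83 [278.3 216.7] [556. 123.  94.]
top pointer_tip 0.28 [265.1 239.7] [504. 153.  94.]
top selector_axis 0.61 [264. 238.] [508. 155.  94.]
scene pointer_tip 0.77 [347.2 164.7] [562. 138.  94.]
scene lamp_button_top 0.73 [241.5 230.7] [ 608. -134.   70.]
scene lamp_button_top 0.65 [300.  172.2] [513.  44.  70.]
scene selector_axis 0.9 [342.1 147.3] [507. 156.  94.]
[0.52761537 0.03118811 0.11633234]
```

View pics/f.png

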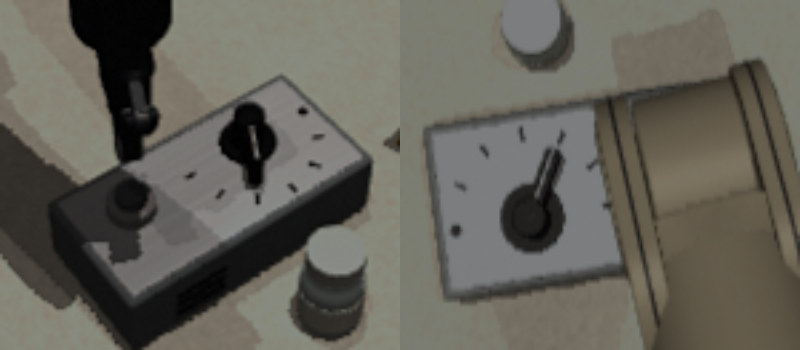

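The top view is clear: the white line points at the fifth mark (dot, 2, 3, 4, **5**). Now descending onto the button.

Emit:
{"name": "jog_arm", "arguments": {
  "translation": [
    [0, -1, -15],
    [0, -1, -30],
    [0, -1, -34],
    [0, -1, -36],
    [0, -1, -38],
    [0, -1, -38]
  ],
  "turn": [0, 0, 0, 0, 0, 0]
}}

```text
clock: 9.03
position: [0.5278, 0.0303, 0.0788]
ee_rot: [0.777, 0.629, 0.002, -0.0]
ft_force: [-1.8, -0.5, 3.5]
grip_width: -0.001
```

Emit:
{"name": "jog_arm", "arguments": {
  "translation": [
    [0, 0, -1],
    [0, 0, -2],
    [0, 0, -3],
    [0, 0, -3]
  ],
  "turn": [0, 0, 0, 0]
}}

```text
clock: 9.37
position: [0.5281, 0.0303, 0.0762]
ee_rot: [0.777, 0.629, 0.002, 0.0]
ft_force: [-1.3, 0.4, 6.0]
grip_width: -0.002
```

Emit:
{"name": "jog_arm", "arguments": {
  "translation": [
    [0, 0, -1],
    [0, 0, -2],
    [0, 0, -2],
    [0, 0, -2]
  ],
  "turn": [0, 0, 0, 0]
}}

```text
clock: 9.7
position: [0.5283, 0.0303, 0.0758]
ee_rot: [0.777, 0.629, 0.002, 0.001]
ft_force: [-9.5, -1.8, 21.3]
grip_width: 0.002
```

Hard stop at z≈75.8 mm with 21 N. Rising in steps to see where contact ends, as a check on the travel.

Emit:
{"name": "jog_arm", "arguments": {
  "translation": [
    [0, 0, 3],
    [0, 0, 4],
    [0, 0, 4],
    [0, 0, 4]
  ],
  "turn": [0, 0, 0, 0]
}}

```text
clock: 10.03
position: [0.5287, 0.0305, 0.0799]
ee_rot: [0.777, 0.629, 0.003, 0.001]
ft_force: [0.3, 0.5, 2.7]
grip_width: 0.001
```

Emit:
{"name": "jog_arm", "arguments": {
  "translation": [
    [0, 0, 1],
    [0, 0, 1],
    [0, 0, 1]
  ],
  "turn": [0, 0, 0]
}}

```text
clock: 10.28
position: [0.5287, 0.0305, 0.0808]
ee_rot: [0.777, 0.629, 0.003, 0.001]
ft_force: [0.7, -0.2, 1.7]
grip_width: 0.005
```

Emit:
{"name": "jog_arm", "arguments": {
  "translation": [
    [0, 0, 1],
    [0, 0, 1],
    [0, 0, 1]
  ],
  "turn": [0, 0, 0]
}}

```text
clock: 10.53
position: [0.5287, 0.0305, 0.0818]
ee_rot: [0.777, 0.629, 0.003, 0.001]
ft_force: [0.4, -0.0, 1.7]
grip_width: 0.005
```

Emit:
{"name": "jog_arm", "arguments": {
  "translation": [
    [0, 0, 1],
    [0, 0, 1],
    [0, 0, 1]
  ],
  "turn": [0, 0, 0]
}}

```text
clock: 10.78
position: [0.5285, 0.0304, 0.0826]
ee_rot: [0.777, 0.629, 0.003, 0.001]
ft_force: [0.2, -0.8, 0.5]
grip_width: -0.0
```

Contact ends at ≈82 mm against the 75.8 mm stop, which gives the full 6 mm of travel. Lifting clear.

Emit:
{"name": "jog_arm", "arguments": {
  "translation": [
    [0, 0, 20],
    [0, 0, 60],
    [0, 0, 100],
    [0, 0, 130],
    [0, -40, 130],
    [0, -80, 130],
    [0, -120, 130],
    [0, -160, 130],
    [0, -200, 130],
    [0, -220, 130],
    [0, -220, 130],
    [0, -220, 130]
  ],
  "turn": [0, 0, 0, 0, 0, 0, 0, 0, 0, 0, 0, 0]
}}

```text
clock: 11.78
position: [0.5281, -0.1906, 0.2122]
ee_rot: [0.778, 0.628, 0.003, 0.0]
ft_force: [-0.0, 1.0, 0.1]
grip_width: 0.0
```

Emit:
{"name": "jog_arm", "arguments": {
  "translation": [
    [0, 0, 0],
    [0, 0, 0],
    [0, 0, 0]
  ],
  "turn": [0, 0, 0]
}}

```text
clock: 12.03
position: [0.5283, -0.1892, 0.2122]
ee_rot: [0.778, 0.629, 0.003, 0.0]
ft_force: [-0.2, -0.5, -0.1]
grip_width: 0.002
```

```bash
python3 - <<'E'
from h import *
look(["pointer_tip","glue_jar_mid","tea_tin_mid","dust_brush_grip"],save="g")
b=cv2.imread("pics/g_scene.png")[90:250,230:450];a=cv2.imread("pics/g_top.png")[150:290,190:410]
cv2.imwrite("pics/g.png",np.hstack([cv2.resize(b,(400,350)),cv2.resize(a,(400,350))]))
E
```

```text
top pointer_tip 0.81 [276.2 216.3] [557. 128.  94.]
top glue_jar_mid 0.65 [270.6 179. ] [650. 146.  37.]
top glue_jar_mid 0.51 [269.8 220.9] [549. 147.  37.]
top tea_tin_mid 0.63 [176. 225.] [538. 367.  50.]
top dust_brush_grip 0.7 [390.3 216.2] [ 563. -145.   10.]
scene pointer_tip 0.71 [342.5 164.2] [556. 130.  94.]
scene glue_jar_mid 0.65 [373.8 204.5] [650. 159.  37.]
scene tea_tin_mid 0.71 [420.  142.6] [541. 359.  50.]
scene dust_brush_grip 0.93 [236.9 232.3] [ 562. -136.   10.]
```

View pics/g.png

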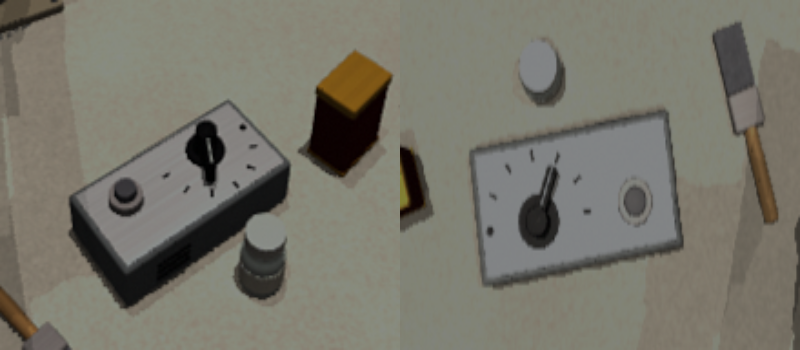

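The pointer is on the fifth mark, the button is up, the bystanders are where they were, and the arm is clear.

```bash
python3 -c "
from workcell import manip
print(manip.hand_in())"
```

```text
the job is handed in; nothing more can be done
None
```

I turned the selector from position 2 to position 5 and then pressed the button once. The job is handed in; no verdict was reported.

**Selector:** I pushed the trailing cheek with the shut fingertips, one click at a time (2→3→4→5), checking the tip in the camera after each. In the last pictures the tip is at about (557,129) mm against (559,134) expected for position 5. The white line also points at the fifth mark in both views.

**Button:** I pressed it only after that, down to a hard stop at 75.8 mm with 21 N. On the way up contact ended at about 82 mm, so the travel was about 6 mm. Afterwards it looks fully up.

**Bystanders and arm:** The tin, jar and brush measure in the same places to within a few mm. The arm is clear of everything, with near-zero force.

**Disagreements:** A few network detections were clearly wrong, such as a pointer tip or button reported on the brush. I ignored them after comparing with the pictures and the fitted unit pose. No check of the task itself failed.

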